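# Feel along the recorder's edge bar for the hidden notch and press the tray release

### The job

The drive tray of the wide grey bench recorder must be let out: its release key sits in a notch hidden somewhere along the black sprung bar on the recorder's front top edge. Touch the bar at its left-hand end (left as the robot sees it) and feel along it lightly with a closed fingertip until the tip comes to the notch, then press the key inside fully down so that the tray comes out by itself, and take the hand away. Do not touch the tray, do not grip or lift anything, and leave everything standing on the bench and on the recorder where it is.

Things in the scene. Friction and masses are not known exactly. Their poses are not given: they have to be found in the camera images.
- recorder: Wide flat grey instrument fixed to the bench, 170 mm deep (x), 470 mm wide (y), flat deck 60 mm above the bench. Origin: centre of its underside; x points away from its front, y to its left, z up; front face at x = -85 mm. A black bar, 24 mm wide (x), centred at x = -60 mm, runs along the deck's front edge between two grey end pods (46 mm deep, tops 90 mm above the bench).
- bar_left_end (a point): Top centre line of the bar at its left (+y) exposed end, 84 mm above the bench (24 above the deck); axes as the recorder's. Touch first within 40 mm of it, then stay in contact along the bar. The bar is sprung: it sinks level, as one piece, up to 8 mm, pushing back with about 2.5 N at first touch, 6.5 N at 8 mm. Tip 3 to 5 mm below its free top = light touch.
- bar_right_end (a point): The same at the right (-y) exposed end, 240 mm from the left one. One notch 44 mm long, across the bar's full width, rounded at its mouth, has its middle anywhere 90 to 200 mm from the left end (not reported: feel or see it). The key on its floor is black too, 42 x 24 mm, its top 10 mm below the bar's. A tip held a few mm below the bar's top feels no upward force in the notch.
- release_key (a joint): Travel of the release key in the notch, m: 0 up, 0.010 fully down (then 64 mm above the bench). It moves straight down, takes about 4 to 6 N to press, and stays where it is left.
- tray (a joint): Travel of the drive tray, m: 0 shut, 0.022 out towards the robot. Linked to the key: it comes out 2.2 mm for every mm that the key goes down, and stays.
- tray_front (a point): Centre of the front panel of the drive tray, 160 mm wide, 32 mm high, 6 mm thick, in the middle of the recorder's front face; this point is 32 mm above the bench. Must not be touched.
- cleaner_tin: Round brass tip-cleaner tin, diameter 62 mm, 30 mm high, on the recorder's deck behind the bar; origin at the centre of its underside.
- solder_spool: Aluminium solder spool standing flat, diameter 58 mm, 30 mm high, in front of the recorder's left part; origin under its centre.
- relay: Clear relay block 30 x 45 x 25 mm in front of the recorder's right part; origin under its centre.
- flux_bottle: Amber bottle, diameter 36 mm, 75 mm high, left of the recorder; origin under its centre.
- tumbler: Steel tumbler, diameter 80 mm, 150 mm high, left of the recorder; origin under its centre.
- driver: Screwdriver lying on the bench to the right; origin under it.
- cutters: Small side cutters lying on the bench to the right, about 120 mm long; origin under the joint.

How it is judged:
By the outcome, as a careful person would: the job done as asked, in the order asked, and still so for the second after the job is handed in, with the robot touching nothing.
It also fails if it takes over 58 s, if anything falls off the work surface, if the arm or the gripper's body presses on something with over 40 N, if the wrist force passes 120 N, or if a joint passes its speed limit or range.

### The arm

A 6-joint arm with a two-finger parallel gripper is mounted at the origin on the work surface. World frame = base frame: x ahead of the robot, y to its left, z up, the work surface at z = 0. Lengths are in m, angles in rad, forces in N, time in s.
With the tool pointing down it reaches from about 0.325 to 0.9 m from the base axis. Payload 6.1 kg.
Tool frame: the origin (TCP) lies midway between the tips of the shut fingers; the grasp point (between the pads) lies 19 mm behind it; z points along the fingers, y is the line along which they close (so a half turn about z gives the same grasp; the last joint's range is limited). The gripper opens to 87 mm and grips with 3 to 60 N. Pads are 19 mm wide; open, the fingers measure 117 mm over their backs; the gripper's body (75 mm by 190 mm) begins 51 mm behind the grasp point.
Start: joints at [-1.302, 0.22, 1.526, -0, 1.395, -0.126], TCP at [0.24, -0.577, 0.187] pointing down, gripper open.
Joint ranges: [-2.98, 2.98], [-0.91, 2.08], [0.09, 2.57], [-1.24, 4.39], [0.2, 2.65], [-2.68, 2.68]. Speed limits (rad/s): [2.57, 2.57, 3.01, 3.14, 3.14, 3.14].

### API

Orientations are given as a unit quaternion [x, y, z, w].
In Python, from cell import manip, eyes, job gives the robot as it stands. The module is installed in compiled form; this text tells all that it offers.
- The arm moves only by the tool jog_arm, never from a script. Its arguments are lists of equal length, an entry for each row: "delta_pos": the shift along the tool's x, y, z in units of 30 mm (1.0 is 30 mm), a list of three; "twist": the turn, a rotation vector about the tool's x, y, z in units of 6 degrees (1.0 is 6 degrees), a list of three. In form: {"delta_pos": [[x, y, z], ...], "twist": [[wx, wy, wz], ...]}. A call has 1 to 20 rows; each row is the pose to reach, as a shift and turn from the pose commanded when the call began, along the tool's axes at that moment; what a row does not reach only later rows make up. A row lasts 1/8 s, in which the tool goes at most 62.5 mm and 10.7 degrees, less where a joint would pass 70% of its speed; a pose out of reach is approached as far as the arm can. A call with a gripper value outside its range is refused whole. "claw" is the gripper's target within -1 to 1 (fully open at 1, half-way at 0, shut at -1), set as the call begins (left out, the last holds). The fingers move at their own pace and stop on an object; "squeeze" is the grip in N (left out, the last holds). Time passes only in rows, so rows that repeat a pose let the fingers close. It gives the time, the measured TCP pose, the force, the opening and the grip force at its end, in the units of the state.
- manip.get_state(): the state, without advancing time (a new reading comes with each control period).
- eyes.read_camera(name): name is "side" or "top"; returns a dict with "color" (420x560x3 uint8, red, green, blue), "vfov" (degrees; the focal length in pixels is half the picture's height over the tangent of half this angle, whatever the lens; pixels are square), "cx", "cy" (the principal point, pixels), "pose" (4x4, takes a point from camera to world coordinates). Camera axes: x right, y down, z forward; pixel columns grow to the right and rows downward; lengths in m; the calibration is good to about 2 mm. A picture is of the moment at which its call begins. There is no depth.
- job.finish_job(): hands the job in; it is judged then, once.
The state is a dict: "time_s": time; "joint_pos": joint angles; "joint_velocities": joint speeds; "tau": joint torques, N m; "ee_pos": TCP position; "ee_rot": TCP orientation; "ft_force": force on the tool from outside, world axes, zero at the start; "moment": the same for the moment, N m; "grip_width": finger opening in m; "grip_force": force on a finger pad.
Only numpy, scipy, OpenCV 4.12 (cv2) and the standard library are available. Lean on these libraries where they do the work, as an engineer would, in place of code of your own. Each camera call takes 0.05 s, during which the arm holds its last target. There are 200 camera calls.

## Working session

There is one attempt and no reset: what is moved stays moved. The work goes in short steps, Python scripts to look and compute and a tool call to move; the robot and the scene stay as the last step left them, time stands still between calls to the robot, and variables do not carry over. Pictures are saved under pics/ and viewed, at most 10 in all, crops included, and the job is handed in when it is done.

Besides the shell and the picture viewer there is one more tool, called as name(argument=value, ...) on one line, values as JSON. jog_arm: Moves the arm, as the interface text tells. Its arguments: {"type":"object","properties":{"delta_pos":{"type":"array"},"twist":{"type":"array"},"claw":{"type":"number"},"squeeze":{"type":"number"}},"required":["delta_pos","twist"]}

```bash
mkdir -p pics; cat > h.py <<'E'
import numpy as np, cv2
from cell import manip, eyes, job
def cam(n,save=None):
    c=eyes.read_camera(n)
    if save: cv2.imwrite(f'pics/{save}.png',cv2.cvtColor(c['color'],cv2.COLOR_RGB2BGR))
    return c
def F(c): return c['color'].shape[0]/2/np.tan(np.radians(c['vfov'])/2)
def onz(c,u,v,z):
    P=np.array(c['pose']);d=P[:3,:3]@np.array([(u-c['cx'])/F(c),(v-c['cy'])/F(c),1]);o=P[:3,3]
    return o+d*(z-o[2])/d[2]
def proj(c,p):
    P=np.array(c['pose']);q=P[:3,:3].T@(np.array(p)-P[:3,3]);return q[0]/q[2]*F(c)+c['cx'],q[1]/q[2]*F(c)+c['cy']
E
python3 - <<'E'
from h import *
for n in('top','side'):
    c=cam(n,n+'0');print(n,c['vfov'],c['cx'],c['cy'],np.round(c['pose'],3).tolist(),[k for k in c])
s=manip.get_state();print(s)
E
```

```text
top 56.603966570858866 284.69029918880636 209.3731271494347 [[-0.021, -0.995, 0.097, 0.447], [-1.0, 0.02, -0.013, -0.006], [0.011, -0.097, -0.995, 1.038], [0.0, 0.0, 0.0, 1.0]] ['color', 'vfov', 'cx', 'cy', 'pose']
side 44.261557870692286 283.8055011663725 208.374299092174 [[-0.787, -0.39, 0.478, -0.138], [-0.617, 0.522, -0.59, 0.816], [-0.02, -0.759, -0.651, 1.002], [0.0, 0.0, 0.0, 1.0]] ['color', 'vfov', 'cx', 'cy', 'pose']
{'time_s': 0.1, 'joint_pos': array([-1.30210925e+00,  2.21154406e-01,  1.52748210e+00, -4.14683728e-06,
        1.39467900e+00, -1.26105719e-01]), 'joint_velocities': array([ 3.13116798e-04, -3.38036982e-05, -4.83376818e-03, -7.59677700e-04,
       -2.51918820e-04,  6.17485636e-04]), 'tau': array([ 4.08042888e-04, -4.95948923e+01, -3.88517976e+01,  7.02272239e-02,
        5.15711436e-02, -5.70023883e-05]), 'ee_pos': array([ 0.24021494, -0.57633644,  0.18554999]), 'ee_rot': array([ 9.80580076e-01,  1.96117240e-01, -6.33954199e-05, -8.59091607e-04]), 'ft_force': array([-0.1735591 , -0.89288476,  0.10820876]), 'moment': array([-0.04455627,  0.00101369,  0.03817861]), 'grip_force': 0.0, 'grip_width': 0.08707396938514346}
```

View pics/top0.png

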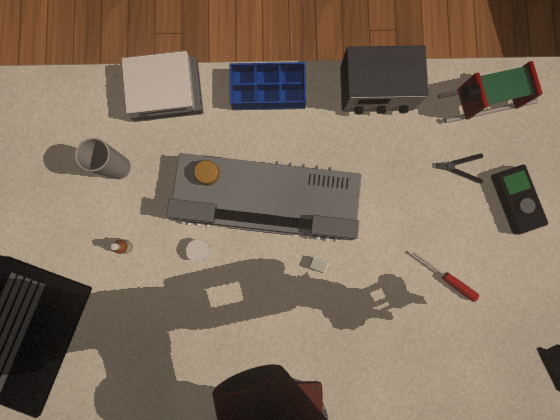

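View pics/side0.png

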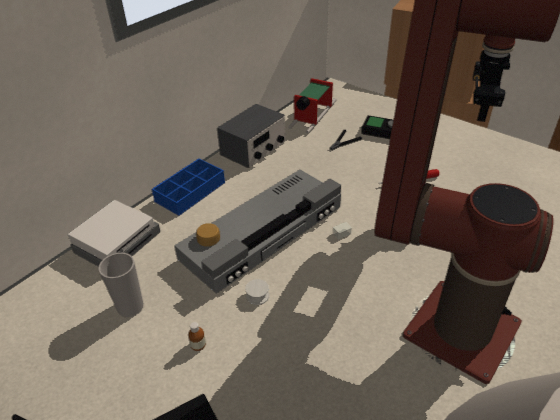

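The top view shows the recorder at about (170-360, 155-238), with the bar running from (215,214) to (311,226). The tin is at (206,172), behind the bar's left end. The side view hints at a break in the bar near (303,207), so I'll enlarge both.

```bash
python3 - <<'E'
from h import *
a=cv2.imread('pics/top0.png')[190:250,160:370];b=cv2.imread('pics/side0.png')[170:290,190:360]
g=lambda i,w,h:cv2.resize(np.clip(255*(i/255.)**.5,0,255).astype(np.uint8),(w,h),interpolation=cv2.INTER_CUBIC)
cv2.imwrite('pics/crop.png',np.vstack([g(a,798,228),g(b[:, :],798,372)[:, :]]))
E
```

```text
(no output)
```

View pics/crop.png

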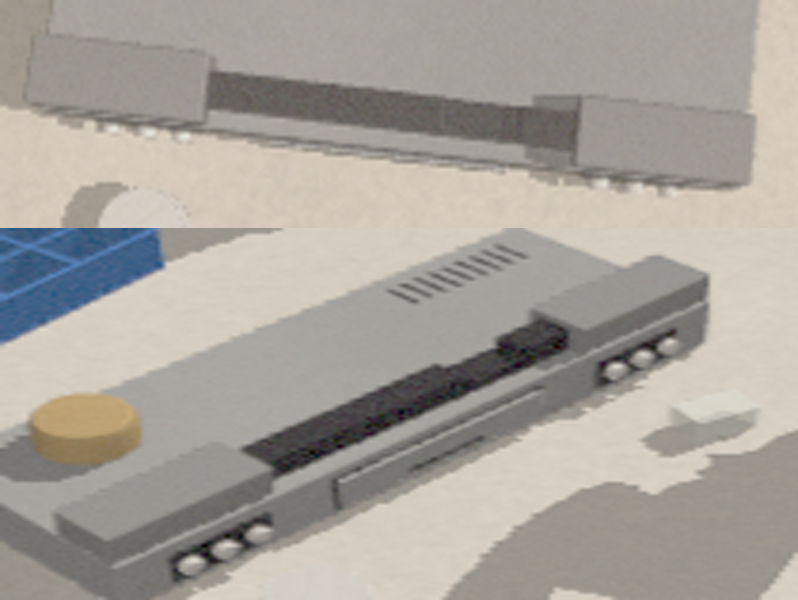

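The gamma-boosted crops show the bar's left end at about crop (211,91) in the top view. The notch shows in the top view between crop x≈445 and 520, and in the side view as a gap between crop (445,370) and (500,340). Next I'll measure these.

```bash
python3 - <<'E'
from h import *
c=cam('top');s=cam('side')
g=cv2.cvtColor(c['color'],cv2.COLOR_RGB2GRAY)
m=(g<55).astype(np.uint8);m[:205]=0;m[235:]=0;m[:,:212]=0;m[:,315:]=0
n,l,st,ce=cv2.connectedComponentsWithStats(m);i=1+np.argmax(st[1:,4]);print(st[i])
v,u=np.nonzero(l==i)
for uu in range(st[i][0],st[i][0]+st[i][2],5):
    w=v[u==uu];print(uu,w.min(),w.max(),g[w.min()-3:w.max()+4,uu].tolist())
us=u[u<290];vs=v[u<290]
k=np.polyfit(us,vs,1);print(k)
pts=np.array([onz(c,a,np.polyval(k,a),.084) for a in(215.8,277,297,312)]);print(pts.round(4),np.linalg.norm(pts-pts[0],axis=1))
# side view, crop px -> full; outline points: bar top back-left, notch left edge back, notch right edge back, right end back
S=lambda x,y:(190+x*170/798,170+(y-228)*120/372)
for q in[(247,452),(275,472),(437,370),(460,372),(498,342),(527,343),(540,322),(568,335)]:
    print(q,onz(s,*S(*q),.084).round(4))
# pod corners
for q in[(35,37),(212,52),(205,123),(581,97),(755,115),(750,183),(580,162)]:
    print('pod',q,onz(c,160+q[0]/3.8,190+q[1]/3.8,.09).round(4))
E
```

```text
[214 209  99  24 984]
214 215 218 [63, 60, 58, 52, 52, 46, 50, 71, 76, 82]
219 209 218 [111, 105, 100, 40, 34, 38, 37, 40, 37, 40, 38, 41, 50, 88, 107, 106]
224 210 219 [108, 106, 75, 42, 41, 34, 39, 41, 40, 42, 35, 35, 47, 109, 108, 108]
229 210 219 [108, 107, 101, 48, 38, 40, 38, 40, 35, 40, 39, 42, 45, 76, 109, 109]
234 211 219 [109, 104, 80, 39, 39, 43, 38, 39, 38, 39, 40, 39, 55, 107, 107]
239 211 220 [105, 108, 105, 51, 40, 38, 39, 42, 36, 34, 38, 39, 44, 60, 108, 108]
244 212 221 [112, 108, 97, 39, 43, 40, 38, 39, 40, 39, 44, 39, 50, 88, 107, 110]
249 213 221 [106, 104, 64, 42, 35, 43, 42, 38, 38, 38, 44, 42, 55, 110, 112]
254 213 222 [105, 107, 103, 43, 36, 38, 40, 37, 38, 40, 41, 44, 46, 86, 104, 106]
259 214 223 [106, 104, 80, 40, 40, 40, 40, 40, 42, 37, 39, 41, 45, 103, 107, 109]
264 214 223 [106, 106, 100, 46, 39, 34, 41, 39, 38, 37, 38, 39, 45, 73, 108, 107]
269 215 224 [108, 104, 78, 41, 36, 36, 38, 40, 36, 36, 37, 39, 52, 105, 105, 106]
274 215 225 [104, 105, 97, 52, 37, 38, 41, 39, 37, 40, 42, 41, 42, 51, 107, 104, 103]
279 216 225 [103, 106, 101, 45, 42, 39, 41, 41, 
[... 559 characters left out ...]
.1514  0.084 ]
 [ 0.5135  0.0018  0.084 ]
 [ 0.5068 -0.0471  0.084 ]
 [ 0.5018 -0.0838  0.084 ]] [0.         0.1509935  0.20033223 0.23733448]
(247, 452) [0.5391 0.1503 0.084 ]
(275, 472) [0.5118 0.1586 0.084 ]
(437, 370) [0.5194 0.0086 0.084 ]
(460, 372) [0.5073 0.0028 0.084 ]
(498, 342) [ 0.514  -0.0422  0.084 ]
(527, 343) [ 0.4996 -0.0512  0.084 ]
(540, 322) [ 0.5107 -0.0791  0.084 ]
(568, 335) [ 0.4869 -0.0744  0.084 ]
pod (35, 37) [0.5687 0.2638 0.09  ]
pod (212, 52) [0.5568 0.1504 0.09  ]
pod (205, 123) [0.5112 0.155  0.09  ]
pod (581, 97) [ 0.5229 -0.086   0.09  ]
pod (755, 115) [ 0.5091 -0.1976  0.09  ]
pod (750, 183) [ 0.4656 -0.1926  0.09  ]
pod (580, 162) [ 0.4813 -0.0842  0.09  ]
```

jog_arm(delta_pos=[[4,-4,0],[9,-9,0],[14,-14,0.5],[18,-18,1],[18,-18,1.5],[18,-18,1.5],[18,-18,1.5],[18,-18,1.5],[18,-18,1.5],[18,-18,1.5],[18,-18,1.5],[18,-18,1.5],[18,-18,1.5],[18,-18,1.5],[18,-18,1.5],[18,-18,1.5],[18,-18,1.5],[18,-18,1.5],[18,-18,1.5],[18,-18,1.5]], twist=[[0,0,-2],[0,0,-4],[0,0,-6],[0,0,-8],[0,0,-9.9],[0,0,-9.9],[0,0,-9.9],[0,0,-9.9],[0,0,-9.9],[0,0,-9.9],[0,0,-9.9],[0,0,-9.9],[0,0,-9.9],[0,0,-9.9],[0,0,-9.9],[0,0,-9.9],[0,0,-9.9],[0,0,-9.9],[0,0,-9.9],[0,0,-9.9]], claw=-1)

```text
time_s: 2.7
ee_pos: [0.5311, 0.1292, 0.1416]
ee_rot: [0.755, 0.656, 0.0, 0.0]
ft_force: [0.4, 0.6, 0.0]
grip_width: 0.0005
grip_force: 0.0
```

```bash
python3 - <<'E'
from h import *
c=cam('side');t=cam('top');p=manip.get_state()['ee_pos'];print(p,proj(c,p),proj(t,p))
a=cv2.cvtColor(c['color'],cv2.COLOR_RGB2BGR)[140:290,190:360];b=cv2.cvtColor(t['color'],cv2.COLOR_RGB2BGR)[140:290,160:370]
g=lambda i,w,h:cv2.resize(np.clip(255*(i/255.)**.5,0,255).astype(np.uint8),(w,h),interpolation=cv2.INTER_CUBIC)
cv2.imwrite('pics/c2.png',np.hstack([g(a,425,375),g(b,375,375)]))
E
```

```text
[0.53115222 0.12930706 0.14155218] (np.float64(248.97226097041994), np.float64(222.31349508762764)) (np.float64(221.29126524699387), np.float64(212.05995736804005))
```

View pics/c2.png

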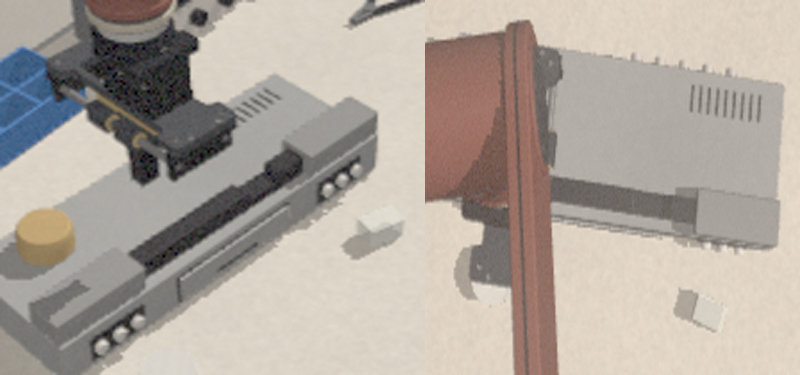

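The left panel shows the gripper above the bar's left part, tip near crop (145,182). That is about 9 px above the projected TCP at crop (147,205), so I'll look closer.

```bash
python3 - <<'E'
from h import *
c=cam('side');p=manip.get_state()['ee_pos']
a=cv2.cvtColor(c['color'],cv2.COLOR_RGB2BGR)[165:255,205:325]
a=cv2.resize(np.clip(255*(a/255.)**.4,0,255).astype(np.uint8),None,fx=6,fy=6,interpolation=cv2.INTER_NEAREST)
for z in(p[2],p[2]+.02,.084):
    u,v=proj(c,[p[0],p[1],z]);cv2.circle(a,(int((u-205+.5)*6),int((v-165+.5)*6)),4,(0,0,255),-1)
cv2.imwrite('pics/c3.png',a)
E
```

```text
(no output)
```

View pics/c3.png

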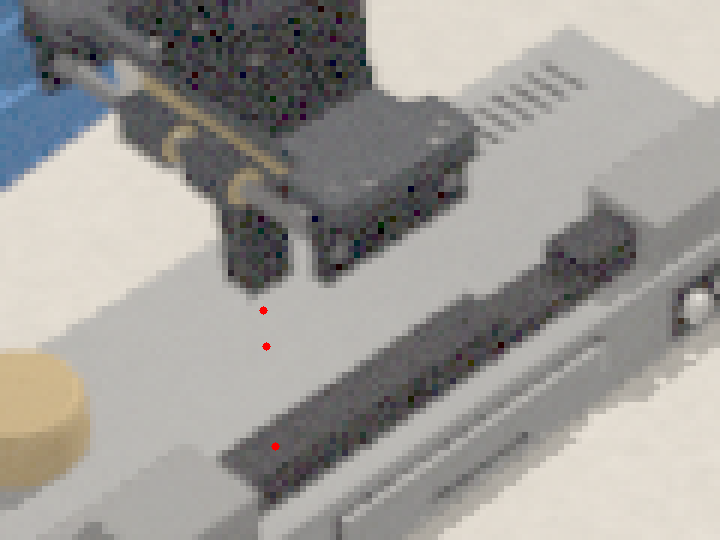

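```bash
python3 - <<'E'
from h import *
c=cam('side');a=c['color'][205:245,236:262].astype(int);b=cv2.cvtColor(cv2.imread('pics/side0.png'),cv2.COLOR_BGR2RGB)[205:245,236:262].astype(int)
print('now'); 
for r in range(0,40): print(205+r,a[r].mean(1).astype(int)[:].tolist(), '|',(a[r]-b[r]).mean(1).astype(int)[::2].tolist())
E
```

```text
now
205 [170, 169, 168, 132, 121, 87, 36, 13, 12, 17, 6, 8, 7, 6, 8, 8, 6, 50, 100, 100, 56, 6, 5, 14, 6, 19] | [7, 10, 5, -71, -93, -100, -101, -97, -98, -6, -49, -100, -100]
206 [170, 165, 145, 128, 117, 80, 33, 18, 14, 5, 9, 4, 3, 8, 12, 0, 1, 47, 100, 111, 70, 23, 14, 9, 22, 30] | [10, 7, 6, -74, -95, -96, -102, -92, -102, -4, -35, -89, -82]
207 [137, 119, 115, 113, 115, 84, 35, 7, 14, 14, 13, 7, 10, 7, 4, 11, 7, 47, 100, 112, 78, 31, 3, 5, 23, 32] | [6, 4, 9, -71, -93, -93, -97, -101, -97, -5, -27, -101, -82]
208 [118, 114, 112, 113, 113, 95, 50, 10, 16, 5, 8, 7, 10, 13, 4, 11, 12, 46, 100, 112, 81, 33, 13, 8, 17, 15] | [6, 5, 6, -58, -91, -99, -95, -100, -96, -7, -23, -90, -88]
209 [115, 115, 114, 115, 110, 99, 51, 7, 16, 8, 8, 12, 11, 6, 2, 11, 10, 32, 96, 112, 80, 36, 12, 9, 4, 5] | [8, 8, 4, -55, -91, -96, -95, -104, -96, -9, -26, -92, -99]
210 [112, 112, 113, 114, 113, 113, 64, 5, 8, 8, 13, 5, 6, 8, 6, 10, 12, 45, 98, 111, 81, 41, 14, 7, 7, 18] | [5, 5, 6, -42, -99, -90, -101, -100, -92, -7, -24, -90, -100]
211 [109, 115, 113, 112, 114, 113, 70, 28, 17, 11, 7, 9, 8, 10, 11,
[... 5007 characters left out ...]
5, 21, 21, 21, 21, 10, 10, 15, 11, 13, 10, 11] | [6, 4, 10, 2, -1, 3, -1, 5, 4, 2, -1, 0, -3]
241 [92, 91, 93, 97, 94, 55, 27, 23, 22, 21, 19, 21, 17, 18, 22, 20, 23, 15, 13, 12, 9, 9, 6, 11, 5, 19] | [4, 5, 5, 6, 1, 0, -2, 0, -2, 7, 1, -1, -4]
242 [92, 92, 95, 92, 93, 67, 36, 26, 18, 25, 20, 22, 24, 19, 20, 12, 12, 15, 10, 14, 11, 10, 8, 3, 19, 62] | [3, 4, 4, 0, -2, 1, 2, -1, 5, -1, 11, 5, 0]
243 [93, 94, 93, 92, 94, 91, 76, 43, 27, 22, 19, 25, 22, 23, 14, 13, 13, 4, 9, 10, 12, 7, 13, 36, 63, 101] | [6, 4, 5, 4, 0, 0, 4, 1, 5, 3, -1, -1, 1]
244 [95, 94, 94, 93, 94, 93, 92, 82, 60, 35, 23, 19, 17, 16, 10, 11, 8, 8, 13, 8, 8, 23, 48, 101, 114, 114] | [6, 7, 5, 4, 1, 1, 0, 0, -5, 0, -1, 4, 5]
```

The tip really does end at about pixel (247,214), so one of the calibrations may be off. I'll triangulate the pod corners from both views to check.

```bash
python3 - <<'E'
from h import *
c=cam('top');s=cam('side')
def ray(c,u,v):
    P=np.array(c['pose']);d=P[:3,:3]@np.array([(u-c['cx'])/F(c),(v-c['cy'])/F(c),1]);return P[:3,3],d/np.linalg.norm(d)
def tri(a,b):
    A=np.zeros((3,3));B=np.zeros(3)
    for o,d in(a,b):
        M=np.eye(3)-np.outer(d,d);A+=M;B+=M@o
    x=np.linalg.solve(A,B);return x,[np.linalg.norm(np.cross(x-o,d)) for o,d in(a,b)]
T=lambda x,y:(160+x/3.8,190+y/3.8)
S=lambda x,y:(190+x*170/798,170+(y-228)*120/372)
for n,t,q in[('Lbl',(35,37),(58,515)),('Lbr',(212,52),(215,445)),('Lfr',(205,123),(272,468)),('Lfl',(25,100),(108,545)),
 ('Rbl',(581,97),(535,315)),('Rbr',(755,115),(655,257)),('Rfr',(750,183),(708,275)),('Rfl',(580,162),(590,330))]:
    x,e=tri(ray(c,*T(*t)),ray(s,*S(*q)));print(n,x.round(4),np.round(e,4))
print('tip ray at z .1416',onz(s,247,214,.1416), 'top expects', proj(c,onz(s,247,214,.1416)))
x,e=tri(ray(c,206.5,171),ray(s,208,232));print('tin top',x,e)
print('base origin in side',proj(s,[0,0,0]),'top',proj(c,[0,0,0]))
x,e=tri(ray(c,197,249),ray(s,259,289));print('spool',x,e)
E
```

```text
Lbl [0.569  0.2646 0.0867] [0.0002 0.0002]
Lbr [0.5588 0.1525 0.082 ] [0.0014 0.0014]
Lfr [0.5129 0.1568 0.0861] [0.0018 0.0018]
Lfl [0.5281 0.2709 0.0847] [0.0008 0.0008]
Rbl [ 0.5225 -0.0877  0.0808] [0.0015 0.0015]
Rbr [ 0.5096 -0.1985  0.0845] [0.0002 0.0002]
Rfr [ 0.4662 -0.1928  0.0869] [0.0007 0.0007]
Rfl [ 0.4804 -0.0853  0.0857] [0.0012 0.0012]
tip ray at z .1416 [0.55577335 0.10860287 0.1416    ] top expects (np.float64(230.20452477649354), np.float64(201.26776820117092))
tin top [0.63958441 0.17422408 0.08122485] [np.float64(0.0004208200544950788), np.float64(0.00042082005449510567)]
base origin in side (np.float64(462.0090536398802), np.float64(329.6385145823107)) top (np.float64(281.91917386456424), np.float64(424.43938397018553))
spool [0.44472752 0.20788995 0.02411154] [np.float64(0.003634791216169189), np.float64(0.003634791216169132)]
```

jog_arm(delta_pos=[[0,0,0.5],[0,0,1.0],[0,0,1.5],[0,0,1.5],[0,0,1.5]], twist=[[0,0,0],[0,0,0],[0,0,0],[0,0,0],[0,0,0]])

```text
time_s: 3.62
ee_pos: [0.5312, 0.1292, 0.0965]
ee_rot: [0.755, 0.656, -0.0, -0.0]
ft_force: [-0.4, -0.6, -0.4]
grip_width: 0.0002
grip_force: 0.0
```

```bash
python3 - <<'E'
from h import *
c=cam('side');t=cam('top');p=manip.get_state()['ee_pos'];print(p)
def up(c,r,k,pt):
    y0,y1,x0,x1=r
    a=cv2.cvtColor(c['color'],cv2.COLOR_RGB2BGR)[y0:y1,x0:x1]
    a=cv2.resize(np.clip(255*(a/255.)**.35,0,255).astype(np.uint8),None,fx=k,fy=k,interpolation=cv2.INTER_NEAREST)
    u,v=proj(c,pt);cv2.circle(a,(int((u-x0+.5)*k),int((v-y0+.5)*k)),3,(0,0,255),-1);return a
cv2.imwrite('pics/c4.png',np.hstack([up(c,(165,265,205,285),5,p),up(t,(150,250,180,260),5,p)]))
E
```

```text
[0.53174181 0.12931757 0.09720941]
```

View pics/c4.png

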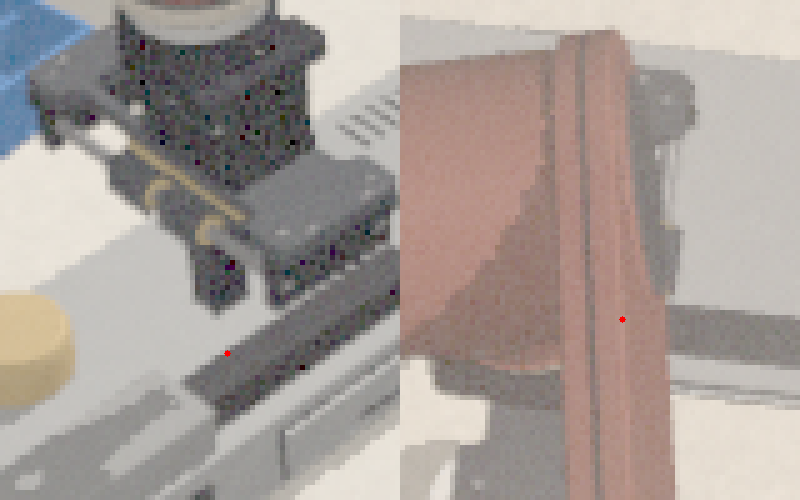

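The left panel shows the finger ending at crop (218,310), against a projected TCP at (227,353). The image alone doesn't settle the tip height, so I'll find the contact by force in small steps.

jog_arm(delta_pos=[[0,0,0.15],[0,0,0.3],[0,0,0.3],[0,0,0.3]], twist=[[0,0,0],[0,0,0],[0,0,0],[0,0,0]])

```text
time_s: 4.22
ee_pos: [0.5311, 0.1292, 0.0875]
ee_rot: [0.755, 0.656, -0.0, -0.0]
ft_force: [1.0, 0.8, -0.9]
grip_width: 0.0008
grip_force: 0.0
```

jog_arm(delta_pos=[[0,0,0.07],[0,0,0.14],[0,0,0.2],[0,0,0.2],[0,0,0.2]], twist=[[0,0,0],[0,0,0],[0,0,0],[0,0,0],[0,0,0]])

```text
time_s: 4.85
ee_pos: [0.5312, 0.1292, 0.0816]
ee_rot: [0.755, 0.656, 0.0, 0.0]
ft_force: [1.2, 0.1, 0.1]
grip_width: 0.0003
grip_force: 0.0
```

jog_arm(delta_pos=[[0,0,0.05],[0,0,0.1],[0,0,0.1],[0,0,0.1]], twist=[[0,0,0],[0,0,0],[0,0,0],[0,0,0]])

```text
time_s: 5.35
ee_pos: [0.5311, 0.1292, 0.0785]
ee_rot: [0.755, 0.656, -0.0, -0.0]
ft_force: [-0.6, 0.3, -0.3]
grip_width: 0.0004
grip_force: 0.0
```

```bash
python3 - <<'E'
from h import *
F_=[]
for i in range(3):
    F_.append(manip.get_state()['ft_force'].copy()); c=cam('side')
print(np.round(F_,2), manip.get_state()['ee_pos'])
g=cv2.cvtColor(c['color'],cv2.COLOR_RGB2GRAY)
for v in range(215,245): print(v,g[v,238:262].tolist())
print(proj(c,manip.get_state()['ee_pos']))
E
```

```text
[[-0.56  0.31 -0.27]
 [ 0.67 -0.63  0.46]
 [ 0.12 -0.75  0.56]] [0.53120387 0.12922661 0.07860386]
215 [26, 20, 23, 22, 12, 19, 21, 33, 68, 69, 53, 85, 57, 13, 18, 24, 22, 29, 33, 35, 34, 34, 32, 36]
216 [64, 26, 19, 15, 16, 15, 15, 54, 58, 49, 39, 32, 26, 12, 10, 14, 18, 27, 37, 37, 35, 36, 34, 37]
217 [105, 76, 45, 20, 21, 16, 22, 65, 57, 46, 45, 44, 35, 21, 9, 9, 8, 16, 30, 33, 36, 35, 43, 49]
218 [121, 121, 93, 55, 27, 16, 26, 59, 55, 43, 43, 44, 44, 39, 24, 14, 2, 13, 18, 30, 33, 37, 40, 48]
219 [121, 121, 121, 106, 61, 22, 8, 42, 60, 45, 35, 41, 40, 44, 42, 33, 17, 13, 15, 18, 22, 32, 36, 35]
220 [121, 121, 123, 121, 87, 38, 16, 17, 17, 6, 8, 24, 37, 42, 44, 42, 36, 27, 21, 20, 13, 22, 29, 32]
221 [120, 121, 122, 122, 88, 38, 11, 15, 8, 10, 8, 13, 12, 30, 39, 44, 44, 41, 34, 17, 21, 15, 17, 26]
222 [122, 119, 121, 123, 107, 56, 5, 3, 8, 6, 5, 14, 10, 14, 27, 37, 41, 43, 41, 30, 12, 14, 16, 18]
223 [123, 123, 124, 122, 121, 70, 11, 14, 17, 11, 6, 10, 14, 12, 11, 19, 39, 42, 43, 29, 14, 14, 18, 20]
224 [120, 122, 120, 121, 120, 76, 19, 19, 18, 11, 5, 10, 7, 9, 10, 7, 34, 56, 50, 
[... 1485 characters left out ...]
 22, 23, 22, 21, 8, 10, 13, 13]
239 [116, 122, 122, 119, 115, 87, 43, 19, 26, 25, 24, 20, 22, 22, 22, 21, 22, 23, 15, 7, 14, 11, 7, 11]
240 [105, 114, 116, 88, 45, 18, 21, 24, 19, 24, 26, 25, 23, 24, 26, 25, 23, 8, 14, 11, 8, 12, 12, 13]
241 [69, 61, 68, 42, 23, 24, 27, 21, 22, 25, 24, 21, 22, 22, 22, 17, 12, 12, 7, 16, 13, 13, 9, 19]
242 [51, 53, 53, 33, 20, 21, 24, 26, 26, 25, 21, 25, 22, 20, 1, 11, 6, 6, 12, 10, 5, 8, 23, 66]
243 [53, 53, 50, 53, 41, 27, 23, 24, 22, 22, 25, 26, 14, 15, 6, 12, 13, 15, 11, 15, 15, 41, 69, 109]
244 [52, 55, 53, 48, 59, 57, 54, 36, 23, 24, 20, 15, 17, 6, 11, 10, 12, 10, 7, 20, 48, 109, 123, 121]
(np.float64(250.53414699154797), np.float64(240.46684680036307))
```

jog_arm(delta_pos=[[0,0,-0.5],[0,0,-1],[0,0,-1],[0,0,-1],[0,0,-1],[0,0,-1],[0,0,-1],[0,0,-1],[0,0,-1],[0,0,-1],[0,0,-1],[0,0,-1],[0,0,-1]], twist=[[0,0,0],[0,0,1.5],[0,0,3],[0,0,4.5],[0,0,6],[0,0,7.5],[0,0,9],[0,0,10.5],[0,0,12],[0,0,13.5],[0,0,15],[0,0,15],[0,0,15]])

```text
time_s: 7.12
ee_pos: [0.5315, 0.1293, 0.1092]
ee_rot: [0.998, -0.068, 0.0, -0.0]
ft_force: [0.8, 0.3, -0.3]
grip_width: 0.0005
grip_force: 0.0
```

```bash
python3 - <<'E'
from h import *
c=cam('side');t=cam('top');s=manip.get_state();p=s['ee_pos'];print(p,s['ee_rot'],proj(c,p),proj(c,p+[0,0,.025]),proj(c,p+[.025,-.021,0]))
def up(c,r,k,pts):
    y0,y1,x0,x1=r
    a=cv2.cvtColor(c['color'],cv2.COLOR_RGB2BGR)[y0:y1,x0:x1]
    a=cv2.resize(np.clip(255*(a/255.)**.35,0,255).astype(np.uint8),None,fx=k,fy=k,interpolation=cv2.INTER_NEAREST)
    for pt in pts:
        u,v=proj(c,pt);cv2.circle(a,(int((u-x0+.5)*k),int((v-y0+.5)*k)),3,(0,0,255),-1)
    return a
cv2.imwrite('pics/c5.png',np.hstack([up(c,(145,265,195,295),4,[p,p+[0,0,.07]]),up(t,(140,260,160,260),4,[p,p+[0,0,.07]])]))
E
```

```text
[0.53130316 0.12924039 0.10887148] [ 9.97641649e-01 -6.86374672e-02  1.95535506e-04 -2.95244287e-05] (np.float64(249.76476655693187), np.float64(231.85488740194876)) (np.float64(249.13937765064782), np.float64(224.55464007717245)) (np.float64(247.77580462909816), np.float64(223.39570170149193))
```

View pics/c5.png

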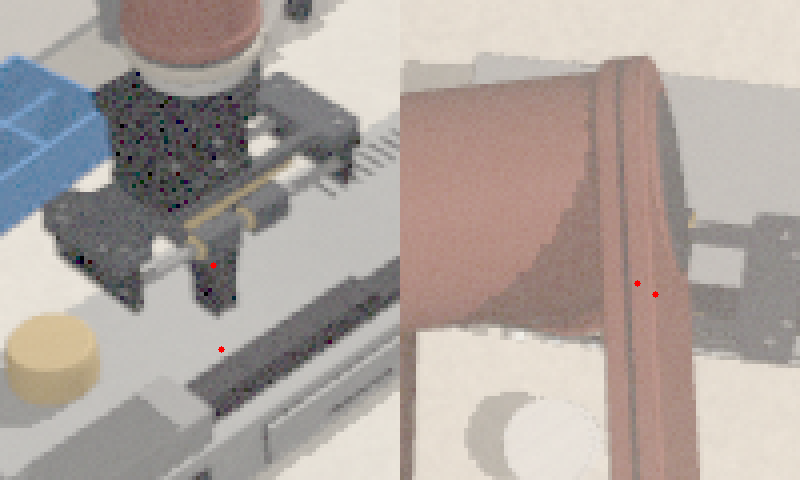

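In the side panel the finger tip is at crop (218,315), still about 8 px above the projected TCP at (221,349) after a 90° turn. So it isn't a tool-frame offset. I'll triangulate the gripper's end plate from both views.

```bash
python3 - <<'E'
from h import *
c=cam('side');t=cam('top')
def up(c,r,k):
    y0,y1,x0,x1=r
    a=cv2.cvtColor(c['color'],cv2.COLOR_RGB2BGR)[y0:y1,x0:x1]
    return cv2.resize(np.clip(255*(a/255.)**.35,0,255).astype(np.uint8),None,fx=k,fy=k,interpolation=cv2.INTER_NEAREST)
cv2.imwrite('pics/c6.png',np.hstack([up(c,(155,205,245,295),8),up(t,(185,235,225,275),8)]))
E
```

```text
(no output)
```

View pics/c6.png

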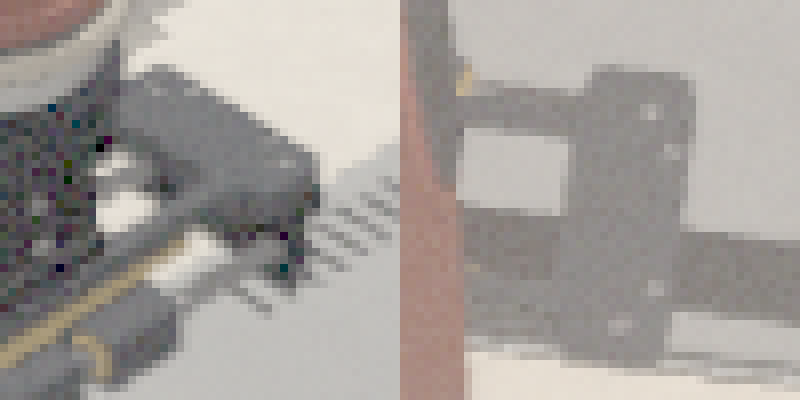

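Left panel: plate outer corners at crop (165,65) and (318,158). Right panel: the same corners at (690,75) and (665,365).

```bash
python3 - <<'E'
from h import *
c=cam('top');s=cam('side')
def ray(c,u,v):
    P=np.array(c['pose']);d=P[:3,:3]@np.array([(u-c['cx'])/F(c),(v-c['cy'])/F(c),1]);return P[:3,3],d/np.linalg.norm(d)
def tri(a,b):
    A=np.zeros((3,3));B=np.zeros(3)
    for o,d in(a,b):
        M=np.eye(3)-np.outer(d,d);A+=M;B+=M@o
    x=np.linalg.solve(A,B);return x,[np.linalg.norm(np.cross(x-o,d)) for o,d in(a,b)]
X=[]
for t,q in[((260.8,193.9),(265,162.7)),((257.6,230.1),(284.3,174.2))]:
    x,e=tri(ray(c,*t),ray(s,*q));X.append(x);print(x.round(4),np.round(e,4))
p=manip.get_state()['ee_pos'];m=(X[0]+X[1])/2;d=np.array([-.135,-.991,0]);print('mid',m,'rel',m-p,'along',(m-p)@d,'across',(m-p)@np.array([.991,-.135,0]))
E
```

```text
[0.5549 0.0316 0.2571] [0.0008 0.0008]
[0.484  0.0406 0.2583] [0.0017 0.0017]
mid [0.51941904 0.03610127 0.2577242 ] rel [-0.01173223 -0.0931503   0.14916237] along 0.09389579982453271 across 0.0009486478757105217
```

Horizontally the TCP agrees with the gripper to 1 mm, so the tip sits about 25 mm higher than reported. I'll turn back and feel downwards over the bar.

jog_arm(delta_pos=[[0,0,0],[0,0,0],[0,0,0],[0,0,0],[0,0,0],[0,0,0],[0,0,0],[0,0,0],[0,0,0],[0,0,0],[0,0,0.3],[0,0,0.6],[0,0,1],[0,0,1.2],[0,0,1.3],[0,0,1.3],[0,0,1.3]], twist=[[0,0,-1.5],[0,0,-3],[0,0,-4.5],[0,0,-6],[0,0,-7.5],[0,0,-9],[0,0,-10.5],[0,0,-12],[0,0,-13.5],[0,0,-15],[0,0,-15],[0,0,-15],[0,0,-15],[0,0,-15],[0,0,-15],[0,0,-15],[0,0,-15]])

```text
time_s: 9.55
ee_pos: [0.5315, 0.1293, 0.07]
ee_rot: [0.755, 0.656, 0.0, 0.0]
ft_force: [-0.4, -0.7, 0.2]
grip_width: 0.0005
grip_force: 0.0
```

jog_arm(delta_pos=[[0,0,0.05],[0,0,0.1],[0,0,0.1],[0,0,0.1]], twist=[[0,0,0],[0,0,0],[0,0,0],[0,0,0]])

```text
time_s: 10.05
ee_pos: [0.5311, 0.1292, 0.0665]
ee_rot: [0.755, 0.656, -0.0, -0.0]
ft_force: [-0.5, 0.7, 0.5]
grip_width: 0.0001
grip_force: 0.0
```

jog_arm(delta_pos=[[0,0,0.05],[0,0,0.1],[0,0,0.1],[0,0,0.1]], twist=[[0,0,0],[0,0,0],[0,0,0],[0,0,0]])

```text
time_s: 10.55
ee_pos: [0.5311, 0.1292, 0.0635]
ee_rot: [0.755, 0.656, -0.0, -0.0]
ft_force: [-0.2, -0.4, -0.2]
grip_width: 0.0004
grip_force: 0.0
```

Still no contact, so I'll continue in 2-3 mm steps, checking the force after each.

jog_arm(delta_pos=[[0,0,0.05],[0,0,0.1],[0,0,0.1],[0,0,0.1]], twist=[[0,0,0],[0,0,0],[0,0,0],[0,0,0]])

```text
time_s: 11.05
ee_pos: [0.5311, 0.1292, 0.0605]
ee_rot: [0.755, 0.656, -0.0, -0.0]
ft_force: [-0.6, 0.7, 0.4]
grip_width: 0.0008
grip_force: 0.0
```

jog_arm(delta_pos=[[0,0,0.04],[0,0,0.08],[0,0,0.08],[0,0,0.08]], twist=[[0,0,0],[0,0,0],[0,0,0],[0,0,0]])

```text
time_s: 11.55
ee_pos: [0.5312, 0.1292, 0.0581]
ee_rot: [0.755, 0.656, 0.0, -0.0]
ft_force: [-0.4, -0.0, 0.7]
grip_width: 0.0007
grip_force: 0.0
```

jog_arm(delta_pos=[[0,0,0.04],[0,0,0.08],[0,0,0.08],[0,0,0.08]], twist=[[0,0,0],[0,0,0],[0,0,0],[0,0,0]])

```text
time_s: 12.05
ee_pos: [0.5311, 0.1292, 0.0557]
ee_rot: [0.755, 0.656, -0.0, -0.0]
ft_force: [-0.1, 0.3, 0.5]
grip_width: 0.0005
grip_force: 0.0
```

jog_arm(delta_pos=[[0,0,0.04],[0,0,0.08],[0,0,0.08],[0,0,0.08]], twist=[[0,0,0],[0,0,0],[0,0,0],[0,0,0]])

```text
time_s: 12.55
ee_pos: [0.5311, 0.1292, 0.0533]
ee_rot: [0.755, 0.656, -0.0, -0.0]
ft_force: [-0.7, -0.3, -0.1]
grip_width: 0.0005
grip_force: 0.0
```

jog_arm(delta_pos=[[0,0,0.04],[0,0,0.08],[0,0,0.08],[0,0,0.08]], twist=[[0,0,0],[0,0,0],[0,0,0],[0,0,0]])

```text
time_s: 13.05
ee_pos: [0.5311, 0.1292, 0.0509]
ee_rot: [0.755, 0.656, -0.0, -0.0]
ft_force: [0.0, 0.4, 0.7]
grip_width: 0.0005
grip_force: 0.0
```

```bash
python3 - <<'E'
from h import *
c=cam('side');print(manip.get_state()['ft_force'],manip.get_state()['ee_pos'])
y0,y1,x0,x1=195,265,205,285
a=cv2.cvtColor(c['color'],cv2.COLOR_RGB2BGR)[y0:y1,x0:x1]
cv2.imwrite('pics/c7.png',cv2.resize(np.clip(255*(a/255.)**.35,0,255).astype(np.uint8),None,fx=8,fy=8,interpolation=cv2.INTER_NEAREST))
E
```

```text
[-0.60316769 -0.18757973 -0.27655143] [0.53115373 0.12922854 0.05093768]
```

View pics/c7.png

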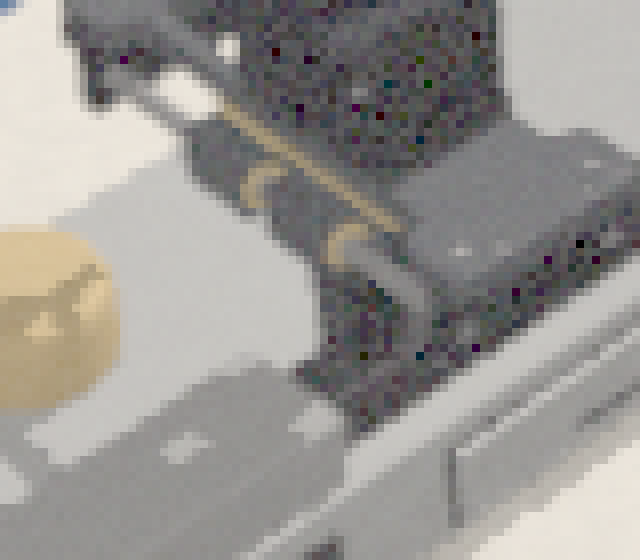

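The finger bottom is at about (365,355), essentially on the bar's surface. I'll continue gently.

jog_arm(delta_pos=[[0,0,0.04],[0,0,0.08],[0,0,0.08],[0,0,0.08]], twist=[[0,0,0],[0,0,0],[0,0,0],[0,0,0]])

```text
time_s: 13.6
ee_pos: [0.5311, 0.1292, 0.0485]
ee_rot: [0.755, 0.656, -0.0, -0.0]
ft_force: [0.2, -0.1, -0.1]
grip_width: 0.0004
grip_force: 0.0
```

jog_arm(delta_pos=[[0,0,0.04],[0,0,0.08],[0,0,0.08],[0,0,0.08]], twist=[[0,0,0],[0,0,0],[0,0,0],[0,0,0]])

```text
time_s: 14.1
ee_pos: [0.5312, 0.1292, 0.0463]
ee_rot: [0.755, 0.656, 0.0, 0.0]
ft_force: [-1.2, -0.6, 4.4]
grip_width: 0.0006
grip_force: 1.7
```

```bash
cat > avg.py <<'E'
from h import *
f=[]
for i in range(8):
    f.append(manip.get_state()['ft_force'].copy()); cam('top')
s=manip.get_state();print(np.mean(f,0).round(2),s['ee_pos'].round(4),s['time_s'])
E
python3 avg.py
```

```text
[-1.19 -0.12  3.96] [0.5312 0.1293 0.0462] 14.5
```

jog_arm(delta_pos=[[0,0,0.06],[0,0,0.06],[-0.1,0,0.06],[-0.3,0,0.06],[-0.5,0,0.06],[-0.7,0,0.06],[-0.9,0,0.06],[-1.1,0,0.06],[-1.3,0,0.06],[-1.5,0,0.06],[-1.7,0,0.06],[-1.9,0,0.06],[-2.1,0,0.06],[-2.3,0,0.06],[-2.5,0,0.06],[-2.7,0,0.06],[-2.9,0,0.06],[-3,0,0.06]], twist=[[0,0,0],[0,0,0],[0,0,0],[0,0,0],[0,0,0],[0,0,0],[0,0,0],[0,0,0],[0,0,0],[0,0,0],[0,0,0],[0,0,0],[0,0,0],[0,0,0],[0,0,0],[0,0,0],[0,0,0],[0,0,0]])

```text
time_s: 16.75
ee_pos: [0.5186, 0.0397, 0.0443]
ee_rot: [0.755, 0.656, -0.0, -0.0]
ft_force: [0.0, 4.1, 4.1]
grip_width: 0.0003
grip_force: 2.2
```

```bash
python3 avg.py
```

```text
[-0.03  0.25  4.54] [0.5185 0.0395 0.0443] 17.15
```

jog_arm(delta_pos=[[-0.15,0,0],[-0.3,0,0],[-0.45,0,0],[-0.6,0,0],[-0.75,0,0],[-0.9,0,0],[-1.05,0,0],[-1.2,0,0],[-1.2,0,0]], twist=[[0,0,0],[0,0,0],[0,0,0],[0,0,0],[0,0,0],[0,0,0],[0,0,0],[0,0,0],[0,0,0]])

```text
time_s: 18.27
ee_pos: [0.5136, 0.0037, 0.0444]
ee_rot: [0.755, 0.656, -0.0, 0.0]
ft_force: [-0.0, 0.9, 4.4]
grip_width: 0.0006
grip_force: 2.2
```

jog_arm(delta_pos=[[-0.1,0,0],[-0.2,0,0],[-0.3,0,0],[-0.3,0,0]], twist=[[0,0,0],[0,0,0],[0,0,0],[0,0,0]])

```text
time_s: 18.77
ee_pos: [0.5123, -0.0051, 0.0443]
ee_rot: [0.755, 0.656, -0.0, 0.0]
ft_force: [0.1, 0.4, 4.1]
grip_width: 0.0005
grip_force: 1.9
```

jog_arm(delta_pos=[[-0.1,0,0],[-0.2,0,0],[-0.3,0,0],[-0.3,0,0]], twist=[[0,0,0],[0,0,0],[0,0,0],[0,0,0]])

```text
time_s: 19.27
ee_pos: [0.5106, -0.0136, 0.0438]
ee_rot: [0.755, 0.656, -0.0, -0.0]
ft_force: [0.0, 0.3, -0.2]
grip_width: 0.0003
grip_force: 0.0
```

The force dropped to zero, so the tip is in the notch. I'll move to its middle.

jog_arm(delta_pos=[[-0.1,0,0],[-0.2,0,0],[-0.3,0,0],[-0.3,0,0]], twist=[[0,0,0],[0,0,0],[0,0,0],[0,0,0]])

```text
time_s: 19.77
ee_pos: [0.5099, -0.0225, 0.0444]
ee_rot: [0.755, 0.656, 0.0, 0.0]
ft_force: [1.0, 1.1, 0.6]
grip_width: 0.0005
grip_force: 0.0
```

jog_arm(delta_pos=[[0,0,0.1],[0,0,0.2],[0,0,0.3],[0,0,0.3],[0,0,0.3]], twist=[[0,0,0],[0,0,0],[0,0,0],[0,0,0],[0,0,0]])

```text
time_s: 20.4
ee_pos: [0.5097, -0.0222, 0.0351]
ee_rot: [0.755, 0.656, -0.0, -0.0]
ft_force: [0.0, -1.1, 0.2]
grip_width: 0.0002
grip_force: 0.0
```

jog_arm(delta_pos=[[0,0,0.05],[0,0,0.1],[0,0,0.15]], twist=[[0,0,0],[0,0,0],[0,0,0]])

```text
time_s: 20.78
ee_pos: [0.5099, -0.0223, 0.0309]
ee_rot: [0.755, 0.656, 0.0, -0.0]
ft_force: [-1.5, -0.1, 3.2]
grip_width: 0.0005
grip_force: 1.6
```

jog_arm(delta_pos=[[0,0,0.05],[0,0,0.1]], twist=[[0,0,0],[0,0,0]])

```text
time_s: 21.02
ee_pos: [0.51, -0.0223, 0.0283]
ee_rot: [0.755, 0.656, -0.0, -0.0]
ft_force: [-7.1, 0.8, 15.5]
grip_width: 0.0008
grip_force: 8.0
```

```bash
python3 - <<'E'
from h import *
c=cam('side');s=manip.get_state();print(s['ft_force'],s['ee_pos'])
y0,y1,x0,x1=185,265,240,330
g=lambda a:cv2.resize(np.clip(255*(a[y0:y1,x0:x1]/255.)**.5,0,255).astype(np.uint8),(395,351),interpolation=cv2.INTER_CUBIC)
cv2.imwrite('pics/c8.png',np.hstack([g(cv2.imread('pics/side0.png')),g(cv2.cvtColor(c['color'],cv2.COLOR_RGB2BGR))]))
E
```

```text
[-2.76579218  0.72953251  7.26465046] [ 0.50991808 -0.02223726  0.02832651]
```

View pics/c8.png

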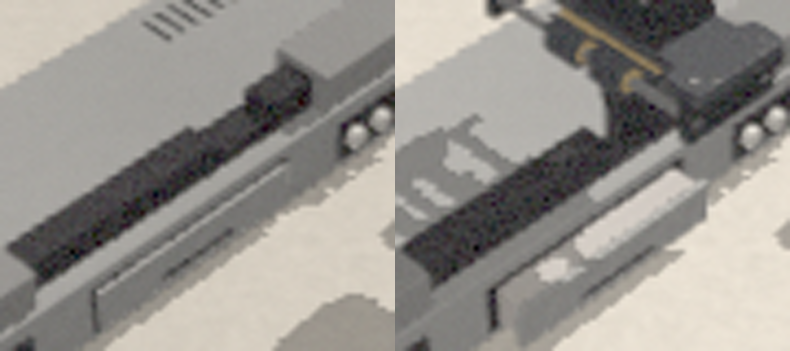

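The tray has come out. I'll press 1.5 mm more to confirm the hard stop.

jog_arm(delta_pos=[[0,0,0.05],[0,0,0.05],[0,0,0.05]], twist=[[0,0,0],[0,0,0],[0,0,0]])

```text
time_s: 21.45
ee_pos: [0.51, -0.0223, 0.0282]
ee_rot: [0.755, 0.656, -0.0, -0.0]
ft_force: [-8.5, 1.8, 19.8]
grip_width: 0.0006
grip_force: 9.5
```

```bash
python3 avg.py
```

```text
[-8.67  1.79 19.3 ] [ 0.51   -0.0223  0.0282] 21.85
```

That's a hard stop at z 0.0282, as predicted for the key fully down. I'll withdraw straight up.

jog_arm(delta_pos=[[0,0,-0.2],[0,0,-0.5],[0,0,-1],[0,0,-2],[0,0,-3],[0,0,-4],[0,0,-4],[0,0,-4],[0,0,-4]], twist=[[0,0,0],[0,0,0],[0,0,0],[0,0,0],[0,0,0],[0,0,0],[0,0,0],[0,0,0],[0,0,0]])

```text
time_s: 22.98
ee_pos: [0.5089, -0.0221, 0.145]
ee_rot: [0.755, 0.656, -0.001, -0.001]
ft_force: [0.3, 0.4, 0.2]
grip_width: 0.0002
grip_force: 0.0
```

```bash
python3 - <<'E'
from h import *
c=cam('side');t=cam('top')
# tray travel from panel top edge: compare front panel lower-edge columns in top view before/after
a=cv2.cvtColor(cv2.imread('pics/top0.png'),cv2.COLOR_BGR2GRAY).astype(int);b=cv2.cvtColor(t['color'],cv2.COLOR_RGB2GRAY).astype(int)
for u in(240,290): print(u,a[218:248,u].tolist(),b[218:248,u].tolist())
d=np.abs(a-b)>25;print('tin,relay,spool diff',d[158:186,192:222].sum(),d[255:275,308:330].sum(),d[238:262,184:212].sum())
s=manip.get_state();print(s['ee_pos'],s['ft_force'],s['joint_velocities'].round(3))
E
```

```text
240 [39, 42, 38, 57, 108, 108, 107, 108, 92, 68, 110, 88, 156, 159, 160, 159, 159, 160, 159, 154, 159, 156, 159, 159, 157, 157, 156, 161, 160, 158] [60, 58, 62, 58, 64, 62, 63, 60, 63, 65, 64, 64, 63, 64, 64, 67, 63, 62, 63, 55, 54, 44, 49, 39, 40, 38, 39, 45, 41, 52]
290 [38, 43, 37, 39, 40, 41, 37, 41, 48, 68, 104, 100, 102, 102, 64, 82, 122, 139, 167, 164, 162, 162, 160, 166, 158, 154, 157, 157, 158, 163] [54, 55, 52, 50, 50, 51, 47, 45, 42, 47, 32, 32, 36, 34, 44, 74, 32, 34, 34, 31, 32, 35, 29, 34, 50, 46, 48, 48, 44, 44]
tin,relay,spool diff 267 348 43
[ 0.50908712 -0.02213257  0.14511831] [0.46204678 0.17669684 0.34271342] [ 0.    -0.003 -0.006 -0.001 -0.002  0.   ]
```

```bash
python3 -c "
from cell import job; print(job.finish_job())"
```

```text
the job is handed in; nothing more can be done
None
```

Job handed in: I felt along the bar from its left end to the notch and pressed the key to its stop, the tray came out (seen in the side view, travel not measured), and the hand was lifted clear.

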